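# Load the last U-bend strip and lift the specimen bar level

### The arm

A 6-joint arm with a two-finger parallel gripper is mounted at the origin on the work surface; the furniture and walls round the work are solid. World frame = base frame: x ahead of the robot, y to its left, z up, the work surface at z = 0. Lengths are in mm, angles in rad, forces in N, time in s.
With the tool pointing down it reaches from about 350 to 775 mm from the base axis. Payload 7.3 kg.
Tool frame: the origin (TCP) lies midway between the tips of the shut fingers; the grasp point (between the pads) lies 19 mm behind it; z points along the fingers, y is the line along which they close (so a half turn about z gives the same grasp; the last joint's range is limited). The gripper opens to 92 mm and grips with 3 to 60 N. Pads are 19 mm wide; open, the fingers measure 130 mm over their backs; the gripper's body (75 mm by 190 mm) begins 47 mm behind the grasp point.
Start: joints at [0.979, 0.342, 1.524, -0, 1.275, -0.146], TCP at [226.358, 473.716, 226.741] pointing down, gripper open.
Joint ranges: [-2.53, 2.53], [-0.77, 2.02], [0.04, 2.7], [-1, 4.14], [0.28, 2.66], [-3.11, 3.11]. Speed limits (rad/s): [2.57, 2.57, 3.14, 3.14, 3.14, 3.14].

### API

Orientations are given as [roll, pitch, yaw] about the fixed x, y, z axes, in that order (R = Rz(yaw) Ry(pitch) Rx(roll)).
In Python, from plant import * gives the robot as it stands.
- The arm moves only by the tool step_arm, never from a script. Its argument "deltas" is one flat list of numbers, 5 for each row, row after row: the shift along the world's x, y, z in mm, then the turn about the world's z in degrees, then the finger opening in mm, from 0 to 91.8. In form: [tx, ty, tz, turn, gripper, tx, ty, tz, turn, gripper, ...]. A call has exactly 10 rows; each row shifts and turns the commanded pose from where the row before left it; what a row does not reach is not made up. A row lasts 1/8 s, in which the tool goes at most 62.5 mm and 10.7 degrees, less where a joint would pass 70% of its speed; a pose out of reach is approached as far as the arm can. A call is refused whole if a number of a shift passes 62.5 or a number of a turn 10.7, either way. A call with a gripper value outside its range is refused whole. The fingers move at their own pace and stop on an object; the grip force is fixed at half the most. Time passes only in rows, so rows that do not move let the fingers close, or fill a call up. It gives the time, the measured TCP pose, the force, the opening and the grip force at its end, in the units of the state.
- get_obs(): the state, without advancing time (a new reading comes with each control period).
- capture(name): name is "scene" or "side" or "wrist"; returns the picture (420x560x3 uint8, red, green, blue); there is no depth.
- camera_params(name): a dict with "mtx" (3x3 intrinsics, pixels), "k1" (the pictures are not rectified: a ray, as slopes to the right and down, at radius r is drawn at 1 + k1 r^2 times it, then the intrinsics apply), "rvec" (rotation vector, rad) and "tvec" (3), from world to camera coordinates, as OpenCV has them. Camera axes: x right, y down, z forward; pixel columns grow to the right and rows downward; lengths in mm; the calibration is good to about 2 mm. A picture is of the moment at which its call begins: read the wrist's pose just before it. camera_params takes no time and is no camera call; for the wrist camera it gives the pose at the moment of the call.
- close_job(): hands the job in; it is judged then, once.
The state is a dict: "time": time; "joint_positions": joint angles; "dq": joint speeds; "tau": joint torques, N m; "tool_pos": TCP position; "tcp_rot": TCP orientation; "contact_force": force on the tool from outside, world axes, zero at the start; "moment": the same for the moment, N m; "grip_width": finger opening in mm; "finger_force": force on a finger pad.
Only numpy, scipy, OpenCV 4.12 (cv2) and the standard library are available. Lean on these libraries where they do the work, as an engineer would, in place of code of your own. Each camera call takes 0.05 s, during which the arm holds its last target. There are 200 camera calls.

### The job

Take the U-bend steel strip that stands in the glass dish and hang it astride the empty white sleeve of the specimen bar, between the sleeve's two flanges, so that it hangs freely there like the strip on the other sleeve; the bar stays in its stand meanwhile. Then grip the bar by the square block at its middle, lift it with both strips straight up out of the stand, and finish while still holding it: level, still and about 10 cm above its slots, ready to be carried to the drying oven. Keep the other strip on its sleeve and do not disturb the little beaker, the dropper bottle or the rubber stopper.

Things in the scene. Friction and masses are not known exactly. Their poses are not given: they have to be found in the camera images.
- strip: the strip to hang: steel, 22 mm wide (y), 2.5 mm thick, bent to an upside-down U. Two legs 20 mm apart inside, 25 mm over the outsides (x: grip across this from above), joined by a half-round bend; rigid, 55 g. Origin at the bend's centre: top 12.5 mm above, leg ends 45 mm below; z up. Starts standing on its leg ends on the dish's floor, origin 47 mm above the table.
- hung_strip: the strip that already hangs astride the other sleeve; shape, size, origin and axes the same as the strip to hang. A strip that hangs on a sleeve has its origin 3 mm below the bar's axis and its y along the bar (either way round).
- bar: loose steel bar, 272 mm long, 0.24 kg, lying level in the stand. Origin at its middle on its axis, 120 mm above the table; y along the bar, z up. Grip it at its middle block with milled lines: 50 mm long (y), 14 wide (x: close across this), 16 high (z). Round, 10 mm, beside it; a white sleeve on each side; 18 mm collars inside the uprights; 10 mm square ends lie in the slots.
- empty_sleeve (a point): middle of the white plastic sleeve that is empty at the start, on the bar's axis at y = -62 mm of the bar; axes as the bar's, moves with it. Shaped like a thread bobbin: 14 mm in diameter, with two flanges of 22 mm diameter that leave 36 mm between them (along y).
- loaded_sleeve (a point): middle of the equal sleeve that carries the other strip, on the bar's axis at y = +62 mm of the bar; axes as the bar's
- stand: fixed stand of the bar: grey base plate 110 x 290 mm, 13 mm high, and two aluminium uprights 38 mm wide (x), 8 mm thick, at y = -115 and +115 mm. Each has an open-topped slot 13 mm wide, its floor 115 mm and its prongs' ends 131 mm above the table. Origin on the table under its middle, y along the bar, z up.
- dish: flat clear glass dish, 85 mm in diameter, rim 16 mm high, floor 2 mm thick, fixed to the table; origin at the centre of its underside. It stands left or right of the robot's middle.
- low_beaker: bystander: low glass beaker, 77 mm wide, 46 mm high, loose; origin at the centre of its underside
- dropper_bottle: bystander: little stoppered glass bottle, 29 mm wide, 84 mm high, loose; origin at the centre of its underside
- stopper: bystander: tan rubber stopper, 33 mm wide, 26 mm high, loose; origin at the centre of its underside
Mind the look-alikes: they are no part of the job. What is shaped like the strip but green is not meant.

How it is judged:
By the outcome, as a careful person would: the job done as asked, in the order asked, and still so for the second after the job is handed in, while the arm keeps its last pose, push and grip.
It also fails if it takes over 54 s, if anything falls off the work surface, if the arm or the gripper's body presses on something with over 40 N, if the wrist force passes 120 N, or if a joint passes its speed limit or range.

## Working session

There is one attempt and no reset: what is moved stays moved. The work goes in short steps, Python scripts to look and compute and a tool call to move; the robot and the scene stay as the last step left them, time stands still between calls to the robot, and variables do not carry over. Pictures are saved under pics/ and viewed, at most 10 in all, crops included, and the job is handed in when it is done.

Besides the shell and the picture viewer there is one more tool, called after "Request:" in YAML: its name, and indented under it one key for each argument. step_arm: Moves the arm, as the interface text tells. Its arguments: {"type":"object","properties":{"deltas":{"type":"array","items":{"type":"number"}}},"required":["deltas"]}

```bash
mkdir -p pics; cat > h.py <<'E'
from plant import *
import numpy as np, cv2
def ray(p,u,v):
    K=p["mtx"];K=np.array(K);d=np.array([(u-K[0,2])/K[0,0],(v-K[1,2])/K[1,1]]);s=d.copy()
    for _ in range(30): s=d/(1+p["k1"]*(s@s))
    R=cv2.Rodrigues(np.array(p["rvec"],float))[0];t=np.array(p["tvec"],float).ravel()
    return -R.T@t, R.T@np.array([s[0],s[1],1.])
def onz(p,u,v,z):
    o,d=ray(p,u,v);return o+d*(z-o[2])/d[2]
def proj(p,X):
    R=cv2.Rodrigues(np.array(p["rvec"],float))[0];c=R@np.array(X,float)+np.array(p["tvec"],float).ravel()
    s=c[:2]/c[2];s=s*(1+p["k1"]*(s@s));K=np.array(p["mtx"]);return np.round([K[0,0]*s[0]+K[0,2],K[1,1]*s[1]+K[1,2]],1)
E
python3 - <<'E'
from h import *
ims=[]
for n in("scene","side"):
    im=capture(n);cv2.imwrite(f"pics/{n}0.png",im[:,:,::-1]);p=camera_params(n);print(n,ray(p,280,210),p["mtx"][0][0],p["k1"])
print(get_obs())
E
```

```text
scene (array([ 23.37643579, 573.85112869, 867.77914085]), array([ 0.48158089, -0.49902514, -0.72050884])) 394.99870363682203 0.03557574288647859
side (array([414.4997549 , 847.90759306, 553.20748728]), array([ 0.12345361, -0.8662952 , -0.48431182])) 390.03483886041727 -0.06810184299098912
{'time': 0.1, 'joint_positions': array([ 9.79013391e-01,  3.42617030e-01,  1.52489593e+00, -3.04274504e-06,
        1.27539655e+00, -1.46012567e-01]), 'dq': array([ 1.67275495e-04, -2.56895393e-03, -2.63754419e-03,  6.28726899e-06,
       -1.99021010e-04, -8.44092827e-04]), 'tau': array([ 1.54776197e-03, -4.32006419e+01, -2.44693744e+01,  7.19139352e-02,
        5.26839180e-02, -6.85971054e-05]), 'tool_pos': array([226.1443841 , 473.4085695 , 226.14207473]), 'tcp_rot': array([-3.14028939e+00, -1.88716018e-04,  2.69582305e+00]), 'contact_force': array([-0.54514151,  0.15381129,  0.10559121]), 'moment': array([-0.02208324,  0.02585927, -0.00204982]), 'finger_force': 0.0, 'grip_width': 91.61833231818498}
```

View pics/scene0.png

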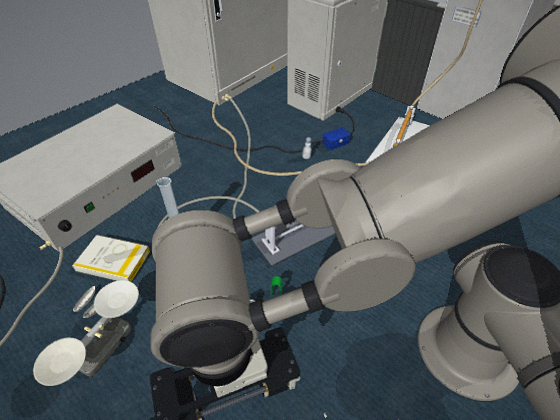

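View pics/side0.png

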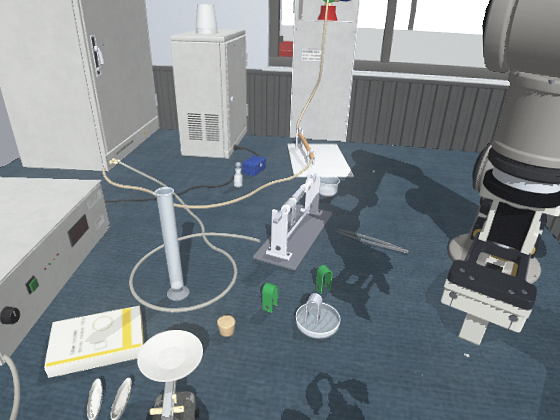

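The scene view is blocked by the arm; the stand shows only at (290,240). The side view shows the dish with the strip at (316,310), green look-alikes at (270,296) and (323,278), the stand from (279,235) to (313,190), the stopper at (226,325), the bottle at (238,175) and the beaker at (328,186). I'll enlarge the side view.

```bash
python3 - <<'E'
from h import *
im=cv2.imread("pics/side0.png")
cv2.imwrite("pics/c1.png",cv2.resize(im[160:345,215:365],None,fx=4.8,fy=3.2,interpolation=cv2.INTER_CUBIC)if 0 else cv2.resize(im[165:345,215:365],(500,600),interpolation=cv2.INTER_CUBIC))
p=camera_params("side")
for n,u,v,z in[("dish",318,320,10),("bot",238,185,0),("stop",226,331,0),("near",279,258,0),("far",318,212,0),("g1",270,308,0),("g2",323,290,0)]:print(n,onz(p,u,v,z).round())
E
```

```text
dish [414. 292.  10.]
bot [ 718. -283.    0.]
stop [583. 343.   0.]
near [521.  94.   0.]
far [ 445. -152.    0.]
g1 [512. 266.   0.]
g2 [410. 191.   0.]
```

View pics/c1.png

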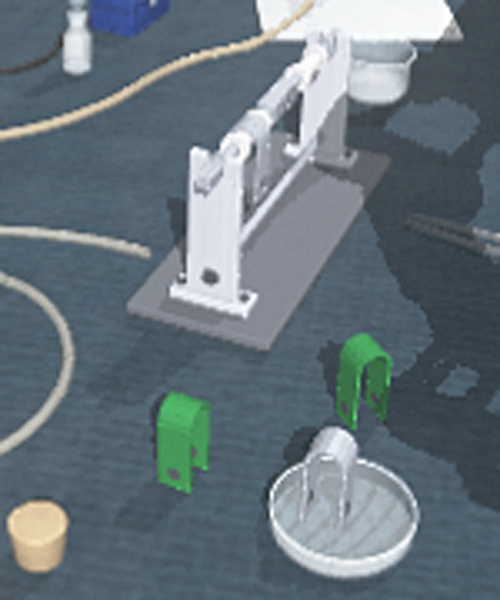

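The enlarged crop shows the hung strip on the near (+y) sleeve, so the far sleeve is the empty one. The dish strip's legs are spread roughly along image x. I'm moving over the dish for a wrist view.

Request:
step_arm:
  deltas: [26, -24, 10, -10, 91, 26, -24, 10, -10, 91, 26, -24, 10, -10, 91, 26, -24, 10, -10, 91, 26, -24, 10, -10, 91, 26, -24, 10, -10, 91, 0, 0, 0, 0, 91, 0, 0, 0, 0, 91, 0, 0, 0, 0, 91, 0, 0, 0, 0, 91]

```text
time: 1.35
tool_pos: [381.7, 330.2, 286.5]
tcp_rot: [-3.141, 0.0, 1.65]
contact_force: [0.3, -0.3, -0.0]
grip_width: 91.2
finger_force: 0.0
```

```bash
python3 - <<'E'
from h import *
o=get_obs();print(o["time"],o["tool_pos"],o["tcp_rot"],o["joint_positions"])
p=camera_params("wrist");im=capture("wrist");cv2.imwrite("pics/w1.png",im[:,:,::-1]);print(ray(p,280,210),p)
np.save("w1.npy",p,allow_pickle=True)
im=capture("scene");cv2.imwrite("pics/s1.png",im[:,:,::-1])
E
```

```text
1.35 [381.68806689 330.22232339 286.51871129] [-3.14117213e+00  1.78306595e-04  1.65042524e+00] [5.61249733e-01 2.63568602e-01 1.46895994e+00 3.72530593e-05
 1.40951939e+00 4.81614871e-01]
(array([377.04075688, 404.40573087, 445.23100202]), array([ 0.01697252, -0.26976838, -0.96281914])) {'mtx': array([[337.12484294,   0.        , 281.09191274],
       [  0.        , 337.12484294, 212.88529809],
       [  0.        ,   0.        ,   1.        ]]), 'k1': -0.07668201036334218, 'rvec': array([-2.85724328, -0.11392806, -0.01426004]), 'tvec': array([-407.3846775 ,  234.27600527,  532.0590668 ])}
```

View pics/w1.png

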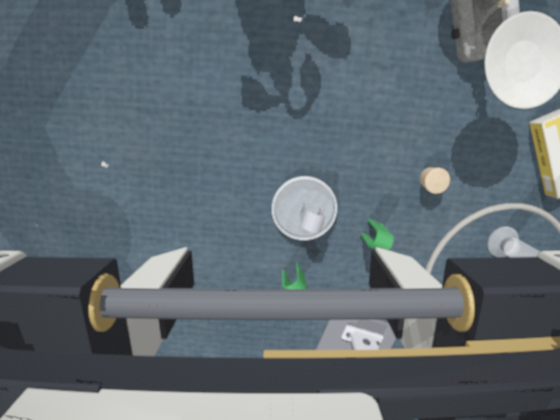

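The wrist view (right is +x, up is +y) shows the dish at (304,209), the strip in it near (312,217), greens at (378,236) and (293,280), and the stand's end at (362,338). Next, enlarged crops of the strip and of the scene view's stand.

```bash
python3 - <<'E'
from h import *
a=cv2.imread("pics/w1.png")[180:245,270:340]; b=cv2.imread("pics/s1.png")
a=cv2.resize(a,(320,297),interpolation=cv2.INTER_CUBIC)
b=cv2.resize(b,(480,360));c=np.zeros((360,800,3),np.uint8);c[:297,:320]=a;c[:,320:]=b;cv2.imwrite("pics/c2.png",c)
E
```

```text
(no output)
```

View pics/c2.png

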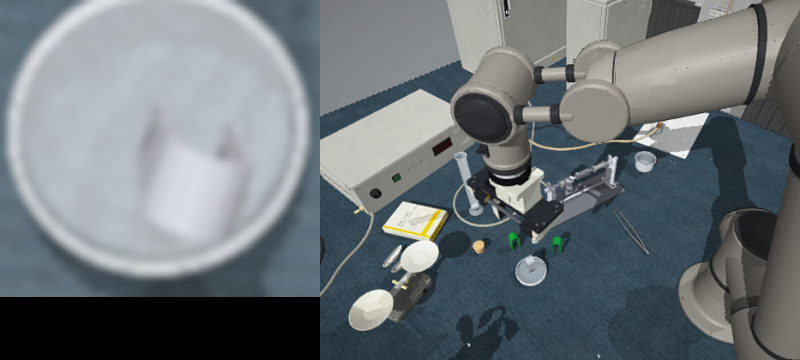

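```bash
python3 - <<'E'
from h import *
p=np.load("w1.npy",allow_pickle=True).item()
print("top",onz(p,311.1,221.6,59.5).round(1))
f=lambda x,y,z:onz(p,270+x/4.571,180+y/4.571,z).round(1)
print("feet",f(155,105,2),f(230,125,2),"crest",f(198,155,59),f(175,228,59))
print("dish",onz(p,304.5,209,16))
E
```

```text
top [422.2 284.9  59.5]
feet [416.4 292.7   2. ] [439.4 288.4   2. ] crest [423.9 294.5  59. ] [420. 274.  59.]
dish [416.77520273 288.0950637   16.        ]
```

Request:
step_arm:
  deltas: [10, -11, -30, -5, 91, 10, -12, -35, -5, 91, 10, -12, -35, -5, 91, 11, -11, -30, 0, 91, 0, 0, 0, 0, 91, 0, 0, 0, 0, 91, 0, 0, 0, 0, 91, 0, 0, 0, 0, 91, 0, 0, 0, 0, 91, 0, 0, 0, 0, 91]

```text
time: 2.7
tool_pos: [423.3, 283.8, 156.9]
tcp_rot: [3.141, -0.0, 1.387]
contact_force: [-0.5, -0.4, -0.8]
grip_width: 91.1
finger_force: 0.0
```

```bash
python3 - <<'E'
from h import *
o=get_obs();print(o["time"],o["tool_pos"],o["tcp_rot"])
p=camera_params("wrist");im=capture("wrist");cv2.imwrite("pics/w2.png",im[:,:,::-1]);np.save("w2.npy",p,allow_pickle=True)
im=capture("scene");cv2.imwrite("pics/s2.png",im[:,:,::-1]);sd=capture("side");cv2.imwrite("pics/sd2.png",sd[:,:,::-1])
a=cv2.imread("pics/w2.png")[120:300,150:410];c=np.zeros((600,800,3),np.uint8)
a=cv2.resize(a,(520,360),interpolation=cv2.INTER_CUBIC);c[:360,:520]=a
print(proj(camera_params("scene"),[480,-30,120]))
b=cv2.imread("pics/s2.png")[150:270,240:380] ;c[360:,520:]=cv2.resize(b,(280,240),interpolation=cv2.INTER_CUBIC)
b=cv2.imread("pics/sd2.png")[165:285,230:340];c[360:,:220]=cv2.resize(b,(220,240),interpolation=cv2.INTER_CUBIC)
cv2.imwrite("pics/c3.png",c)
E
```

```text
2.7 [423.33771059 283.80442475 156.92868646] [ 3.14125191e+00 -1.46434853e-04  1.38696533e+00]
[313.8 201.1]
```

View pics/c3.png

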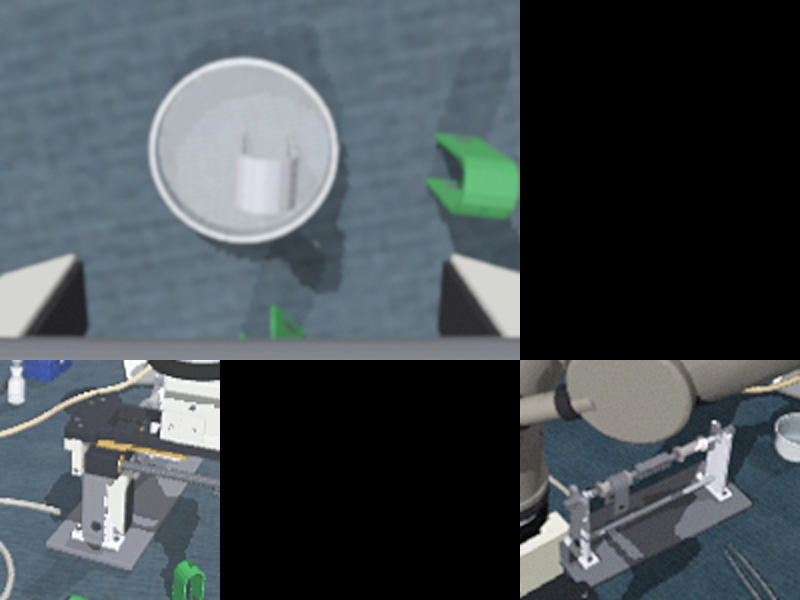

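The wrist crop shows the strip squarely aligned: crest edges at crop x 240–297, y 150–212. The scene crop shows the bar from (573,491) to (718,432), with the hung strip on the near sleeve at (620,490).

```bash
python3 - <<'E'
from h import *
p=np.load("w2.npy",allow_pickle=True).item()
f=lambda x,y,z:onz(p,150+x/2,120+y/2,z).round(1)
print("front L,R",f(240,150,47),f(297,150,47),"back",f(237,208,47),f(296,208,47))
print("front mid crest",f(268,150,59.5),"back",f(265,213,59.5),"feet",f(243,130,2),f(293,140,2))
p=camera_params("scene")
g=lambda x,y,z:onz(p,240+(x-520)/2,150+(y-360)/2,z).round(1)
print("bar",g(573,491,122),g(718,432,122),"base",g(580,585,0),g(750,503,0))
im=cv2.imread("pics/w2.png")[140:230,210:310];hsv=cv2.cvtColor(im,cv2.COLOR_BGR2HSV)
for r in(55,60,65,70,75,80,85): print(r+140," ".join(str(x) for x in cv2.cvtColor(im,cv2.COLOR_BGR2GRAY)[r,50:95]))
p=camera_params("side")
for q in((276.5,218.4),(312.5,176.4)):print(onz(p,*q,120).round(1))
E
```

```text
front L,R [417.8 297.   47. ] [440.7 292.8  47. ] back [411.7 272.8  47. ] [436.  268.3  47. ]
front mid crest [429.4 297.8  59.5] back [423.6 272.6  59.5] feet [417.6 296.2   2. ] [440.  287.2   2. ]
bar [533.7  95.5 122. ] [ 466.3 -121.8  122. ] base [487.4 133.8   0. ] [ 409.5 -144.7    0. ]
195 192 193 193 192 191 193 194 194 193 192 185 171 165 176 181 183 185 189 192 192 192 192 193 194 193 193 192 193 193 194 193 192 189 179 174 183 191 190 184 182 184 188 191 191 191
200 194 195 194 192 192 191 192 193 198 204 209 212 216 220 221 220 218 216 215 216 215 214 212 209 206 204 203 203 201 199 194 190 189 186 181 171 158 151 154 167 178 183 184 188 192
205 191 192 193 192 191 192 192 193 199 205 210 212 217 221 222 221 218 220 222 224 223 222 220 217 214 212 211 210 207 201 192 188 186 183 175 161 151 151 162 174 181 183 183 185 187
210 192 193 195 194 193 193 193 193 199 207 210 213 218 221 221 220 220 222 224 224 223 221 217 213 212 211 211 209 205 198 191 187 186 183 173 157 148 151 165 179 184 184 183 183 183
215 193 193 193 193 191 191 190 193 200 208 211 215 220 222 221 220 221 222 224 223 222 220 217 214 212 211 210 207 202 195 188 186 183 178 164 151 144 150 165 178 183 182 181 181 181
220 193 194 193 192 192 192 193 195 203 208 211 216 220 222 221 220 221 223 223 222 222 220 217 213 211 210 209 207 201 194 188 185 183 174 160 147 145 159 175 183 183 183 185 184 178
225 191 191 190 190 191 192 193 193 192 194 196 201 206 207 210 214 217 220 221 220 219 216 213 211 210 209 207 205 199 191 186 183 184 181 179 180 184 186 184 179 174 174 181 197 213
[526.6 112.4 120. ]
[ 467.1 -131.5  120. ]
```

Request:
step_arm:
  deltas: [2, -1, -10, -1, 55, 0, 0, -20, 0, 55, 0, 0, -25, 0, 55, 0, 0, -25, 0, 55, 0, 0, -22, 0, 55, 0, 0, -18, 0, 55, 0, 0, -12, 0, 55, 0, 0, 0, 0, 55, 0, 0, 0, 0, 40, 0, 0, 0, 0, 35]

```text
time: 4.1
tool_pos: [425.8, 282.9, 25.4]
tcp_rot: [3.14, -0.001, 1.369]
contact_force: [-0.5, -0.1, -1.0]
grip_width: 39.1
finger_force: 0.0
```

```bash
python3 - <<'E'
from h import *
im=capture("scene");cv2.imwrite("pics/s3.png",im[:,:,::-1])
w=capture("wrist");sd=capture("side")
p=camera_params("side");u,v=proj(p,[425,283,45]).astype(int)
c=np.zeros((420,800,3),np.uint8);c[:,:420]=cv2.resize(w[140:350,175:385],(420,420),interpolation=2);c[:380,420:]=cv2.resize(sd[v-55:v+40,u-48:u+47],(380,380),interpolation=2)
cv2.imwrite("pics/c4.png",c[:,:,::-1])
E
```

```text
(no output)
```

View pics/c4.png

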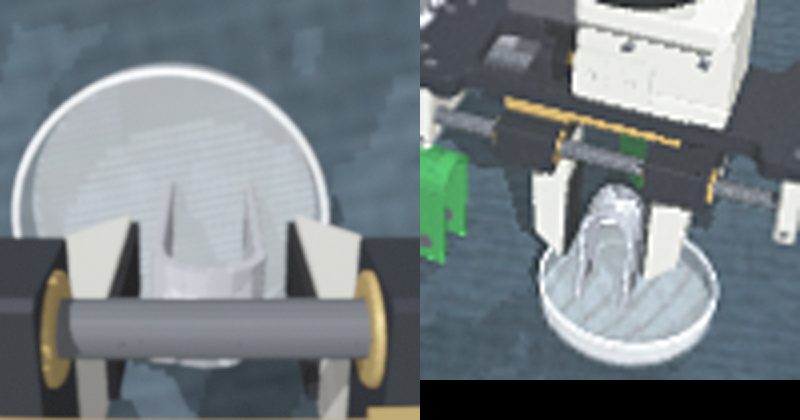

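Both crops show the strip standing midway between the pads (wrist crop: strip 160–265, pads 138/287). Closing and lifting.

Request:
step_arm:
  deltas: [0, 0, 0, 0, 28, 0, 0, 0, 0, 22, 0, 0, 0, 0, 15, 0, 0, 0, 0, 15, 0, 0, 0, 0, 15, 0, 0, 10, 0, 15, 0, 0, 30, 0, 15, 0, 0, 50, 0, 15, 0, 0, 50, 0, 15, 0, 0, 0, 0, 15]

```text
time: 5.5
tool_pos: [427.5, 283.8, 169.1]
tcp_rot: [3.134, -0.005, 1.369]
contact_force: [-0.3, -0.5, -1.7]
grip_width: 24.8
finger_force: 30.0
```

```bash
python3 - <<'E'
from h import *
p=camera_params("wrist");w=capture("wrist");cv2.imwrite("pics/w4.png",w[:,:,::-1]);np.save("w4.npy",p,allow_pickle=True)
s=capture("scene");cv2.imwrite("pics/s4.png",s[:,:,::-1]);sd=capture("side");cv2.imwrite("pics/sd4.png",sd[:,:,::-1])
c=np.zeros((480,800,3),np.uint8);c[:400,:400]=cv2.resize(w[150:350,180:380],(400,400),interpolation=2)
c[:480,400:]=cv2.resize(sd[165:325,215:348],(400,480),interpolation=2)
cv2.imwrite("pics/c5.png",c[:,:,::-1])
E
```

```text
(no output)
```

View pics/c5.png

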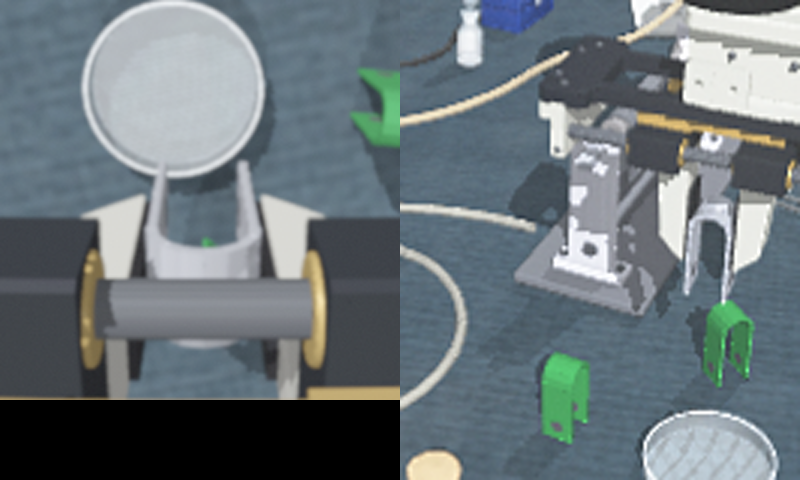

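Strip is held upright (24.8 mm opening, 30 N). The dish is empty and the stand is undisturbed. Moving past the empty sleeve for a close view of the bar.

Request:
step_arm:
  deltas: [4, -20, 20, -2, 15, 5, -40, 20, -2, 15, 5, -50, 20, 0, 15, 5, -50, 0, 0, 15, 5, -55, 0, 0, 15, 5, -55, 0, 0, 15, 5, -50, 0, 0, 15, 5, -40, 0, 0, 15, 4, -24, 0, 0, 15, 0, -10, 0, 0, 15]

```text
time: 6.9
tool_pos: [467.7, -112.2, 223.1]
tcp_rot: [-3.138, -0.0, 1.298]
contact_force: [0.0, 0.9, -0.8]
grip_width: 24.7
finger_force: 30.0
```

Request:
step_arm:
  deltas: [0, 0, 0, 0, 15, 0, 0, 0, 0, 15, 0, 0, 0, 0, 15, 0, 0, 0, 0, 15, 0, 0, 0, 0, 15, 0, 0, 0, 0, 15, 0, 0, 0, 0, 15, 0, 0, 0, 0, 15, 0, 0, 0, 0, 15, 0, 0, 0, 0, 15]

```text
time: 8.15
tool_pos: [468.4, -111.3, 224.7]
tcp_rot: [3.141, -0.0, 1.299]
contact_force: [-1.1, 0.1, -0.2]
grip_width: 24.6
finger_force: 30.0
```

```bash
python3 - <<'E'
from h import *
o=get_obs();print(o["tool_pos"],o["tcp_rot"],o["joint_positions"])
p=camera_params("wrist");w=capture("wrist");cv2.imwrite("pics/w5.png",w[:,:,::-1]);np.save("w5.npy",p,allow_pickle=True)
s=capture("scene");cv2.imwrite("pics/s5.png",s[:,:,::-1]);sd=capture("side");cv2.imwrite("pics/sd5.png",sd[:,:,::-1])
c=np.zeros((600,800,3),np.uint8);c[:,:]=cv2.resize(w[0:300,80:480],(800,600),interpolation=2)
c[400:,:200]=sd[140:340,190:390][:200,:200]
c[400:,620:]=s[120:320,220:400]
cv2.imwrite("pics/c6.png",c[:,:,::-1])
E
```

```text
[ 468.35307668 -111.31330569  224.73930659] [ 3.14148714e+00 -6.80867505e-06  1.29946526e+00] [-3.92731348e-01  2.63957697e-01  1.64193066e+00  2.06874656e-05
  1.23560039e+00 -1.21407086e-01]
```

View pics/c6.png

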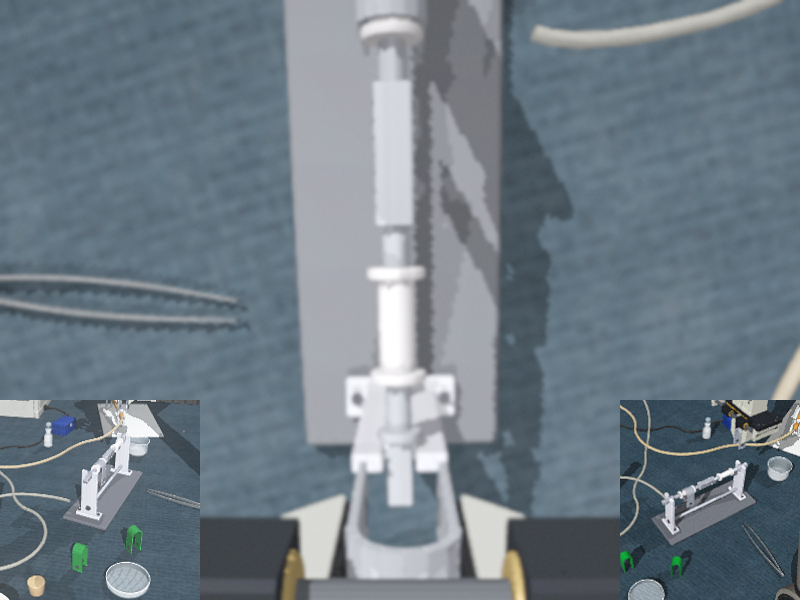

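The wrist view shows the bar running almost vertically: block x 374–413, y 82–225; empty sleeve's flanges at (396,272) and (398,377); bar end at (400,505). The held strip's mouth is at the bottom, at (405,545).

```bash
python3 - <<'E'
from h import *
p=np.load("w5.npy",allow_pickle=True).item()
f=lambda x,y,z:onz(p,80+x/2,y/2,z).round(1)
b1,b2=f(394,82,128),f(393.5,225,128);s1,s2=f(396.5,272,126),f(398,377,126);e=f(400,500,125)
print("block",b1,b2,(b1+b2)/2,np.linalg.norm(b1-b2));print("flanges",s1,s2,(s1+s2)/2,np.linalg.norm(s1-s2),"end",e)
g=cv2.cvtColor(cv2.imread("pics/w5.png"),cv2.COLOR_BGR2GRAY)
for r in(55,75,100,150,160,170):print(r,*g[r,262:296])
P=np.array([b1,b2,s1,s2,e]);k=np.polyfit(P[:,1],P[:,0],1);print(k,np.degrees(np.arctan(k[0])))
# second view: scene, side
for n,fn in(("scene","s5"),("side","sd5")):
    q=camera_params(n);print(n,[list(proj(q,X)) for X in(b1,b2,s1,s2,e)])
# held strip: mouth edges
print("strip L,R mouth at z",f(347,540,246.3-0),f(462,540,246.3))
print("feet",f(360,465,201),f(448,465,201))
E
```

```text
block [500.5  10.5 128. ] [487.1 -36.6 128. ] [493.8  -13.05 128.  ] 48.969071871947904
flanges [483.5 -53.3 126. ] [473.2 -92.1 126. ] [478.35 -72.7  126.  ] 40.1438662811643 end [ 460.  -142.3  125. ]
55 170 169 169 172 188 209 218 219 218 216 214 214 215 216 215 216 214 215 215 216 215 213 204 179 148 126 120 113 105 102 102 102 105 117
75 171 171 171 172 181 198 212 217 217 216 214 213 213 214 215 215 214 214 214 214 215 214 208 191 163 132 112 102 102 102 102 107 119 134
100 170 170 170 170 176 191 208 214 215 214 212 211 211 211 213 213 213 211 211 212 212 212 209 196 169 136 117 109 104 103 101 102 111 130
150 171 172 170 171 170 172 188 217 242 253 255 255 255 255 255 255 254 251 246 240 232 223 210 196 178 156 131 111 101 102 101 102 103 114
160 170 170 171 170 170 171 183 214 239 252 255 255 255 255 255 255 255 252 247 241 234 225 213 197 179 156 128 107 101 100 102 101 106 121
170 170 171 170 169 164 158 166 197 230 248 255 255 255 255 255 255 255 253 248 242 235 226 214 200 181 156 125 105 100 100 100 101 108 125
[2.63423305e-01 4.97392447e+02] 14.757783904706496
scene [[np.float64(298.1), np.float64(203.1)], [np.float64(313.5), np.float64(196.5)], [np.float64(318.5), np.float64(194.5)], [np.float64(330.4), np.float64(189.1)], [np.float64(345.4), np.float64(182.6)]]
side [[np.float64(294.1), np.float64(195.8)], [np.float64(301.7), np.float64(187.9)], [np.float64(303.7), np.float64(186.0)], [np.float64(309.1), np.float64(180.1)], [np.float64(315.5), np.float64(173.4)]]
strip L,R mouth at z [ 459.9 -100.3  246.3] [ 484.6 -107.1  246.3]
feet [460.6 -98.7 201. ] [ 484.9 -105.4  201. ]
```

Request:
step_arm:
  deltas: [3, 13, 0, 0.5, 15, 3, 14, 0, 0, 15, 3, 13, 0, 0, 15, 0, 0, -15, 0, 15, 0, 0, -20, 0, 15, 0, 0, -15, 0, 15, 0, 0, -5, 0, 15, 0, 0, 0, 0, 15, 0, 0, 0, 0, 15, 0, 0, 0, 0, 15]

```text
time: 9.55
tool_pos: [477.7, -71.3, 170.3]
tcp_rot: [3.14, 0.0, 1.308]
contact_force: [-0.5, 0.0, -1.9]
grip_width: 24.5
finger_force: 30.0
```

```bash
python3 - <<'E'
from h import *
o=get_obs();print(o["tool_pos"],o["tcp_rot"],o["contact_force"])
p=camera_params("wrist");w=capture("wrist");cv2.imwrite("pics/w6.png",w[:,:,::-1]);np.save("w6.npy",p,allow_pickle=True)
s=capture("scene");cv2.imwrite("pics/s6.png",s[:,:,::-1]);sd=capture("side");cv2.imwrite("pics/sd6.png",sd[:,:,::-1])
c=np.zeros((600,800,3),np.uint8);c[:400,:480]=cv2.resize(w[180:330,190:370],(480,400),interpolation=2)
c[:360,480:]=cv2.resize(s[140:260,255:361],(318,360),interpolation=2)[:,:320] if 0 else cv2.resize(s[140:260,260:366],(320,360),interpolation=2)
cv2.imwrite("pics/c7.png",c[:,:,::-1])
# predicted pixels
for n,X in(("s_mid",[478.2,-72.7,131]),("flange+",[483.4,-53.4,131]),("bar y0",[493.8,-13,128])):print(n,proj(p,X))
E
```

```text
[477.65270321 -71.32599312 170.28384893] [3.14042952e+00 7.33968647e-05 1.30828138e+00] [-0.4799725   0.04442068 -1.91016565]
s_mid [280.5 241.2]
flange+ [280.5 210.5]
bar y0 [279.7 140.7]
```

View pics/c7.png

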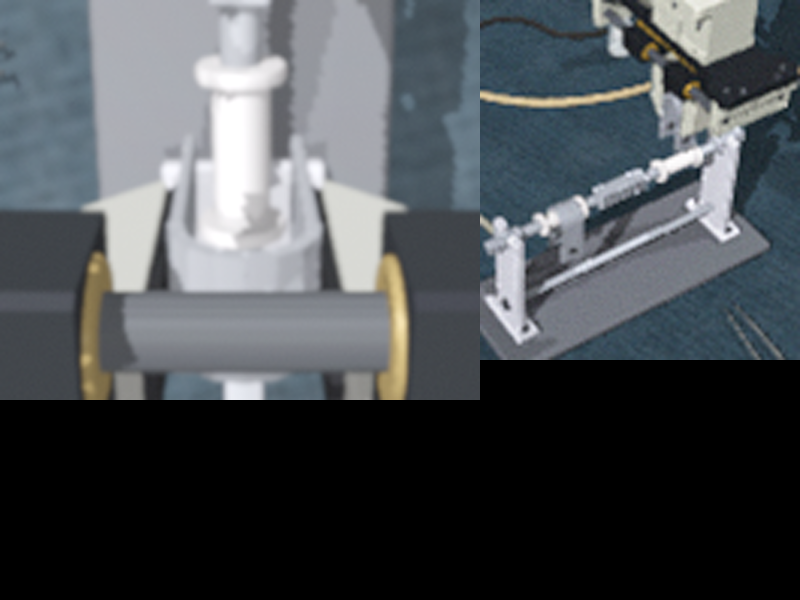

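The wrist crop shows the leg tips at x 187 and 299 (mid 243) straddling the sleeve axis at x≈241, with flanges at y≈72 and ≈238. The scene crop shows the legs just above the empty sleeve. Checking the position along the bar numerically.

```bash
python3 - <<'E'
from h import *
p=np.load("w6.npy",allow_pickle=True).item()
f=lambda x,y,z:onz(p,190+x/2.667,180+y/2.667,z)
u=np.array([.259,.966,0]);t=np.array([477.65,-71.33,0])
for n,X in(("footL",f(187,140,147)),("footR",f(299,138,147)),("fl+",f(241,72,128)),("fl- ",f(241,238,128)),("mouth crest",f(245,250,204)),("block near end c6",None)):
    if X is not None: print(n,X.round(1),"along",((X-t)@u).round(1),"lat",((X-t)@np.array([.966,-.259,0])).round(1))
g=cv2.imread("pics/w6.png",0)
print(g[190:280,280])
for r in (215,222,230,236):print(r,*g[r,252:312])
E
```

```text
footL [469.9 -58.6 147. ] along 10.3 lat -10.8
footR [493.2 -64.4 147. ] along 10.7 lat 13.3
fl+ [483.7 -52.  128. ] along 20.2 lat 0.8
fl-  [472.7 -92.7 128. ] along -22.0 lat 0.8
mouth crest [482.4 -59.6 204. ] along 12.6 lat 1.5
[222 222 222 223 223 223 221 218 214 212 207 205 204 204 207 217 227 238
 252 255 255 255 250 238 220 218 237 252 255 255 255 255 255 255 255 255
 255 255 255 255 255 255 255 255 255 255 255 255 255 255 255 255 255 255
 255 255 255 255 255 255 255 255 251 250 254 255 251 240 237 242 245 243
 238 237 234 224 208 191 187 195 201 204 204 200 200 202 201 203 204 206]
215 173 173 174 173 173 173 173 174 174 173 173 172 172 173 171 170 171 184 202 206 202 207 208 205 206 207 213 218 218 216 213 210 207 203 198 192 185 176 161 137 112 101 100 100 100 99 102 113 131 146 150 150 150 150 150 153 156 162 168 170
222 173 173 173 173 173 173 173 173 173 173 173 172 173 170 162 155 166 201 230 244 251 255 255 255 255 255 255 255 255 252 248 243 238 232 223 214 201 185 167 138 111 100 98 100 100 101 108 127 142 149 150 150 152 157 164 168 169 169 169 169
230 174 173 173 173 172 173 174 178 182 182 176 173 170 163 153 150 161 194 226 244 253 255 255 255 255 255 255 255 255 253 249 244 238 232 224 214 202 186 166 138 110 99 99 99 98 100 112 136 159 165 163 159 160 166 168 169 169 169 169 169
236 155 151 150 150 149 161 182 196 194 182 164 149 148 149 148 148 155 185 219 242 252 255 255 255 255 255 255 255 255 253 249 244 238 232 224 215 202 188 167 139 111 100 98 99 98 105 134 167 187 195 192 184 169 154 148 149 148 147 149 152
```

Aligned within about 1 mm in both directions. Lowering the strip to just above seating height.

Request:
step_arm:
  deltas: [0, 0, -10, 0, 15, 0, 0, -15, 0, 15, 0, 0, -15, 0, 15, 0, 0, -15, 0, 15, 0, 0, -10, 0, 15, 0, 0, -5, 0, 15, 0, 0, -3, 0, 15, 0, 0, 0, 0, 15, 0, 0, 0, 0, 15, 0, 0, 0, 0, 15]

```text
time: 10.95
tool_pos: [477.5, -71.3, 97.0]
tcp_rot: [3.141, 0.0, 1.308]
contact_force: [-0.5, -0.9, -0.8]
grip_width: 25.2
finger_force: 30.0
```

Request:
step_arm:
  deltas: [0, 0, -1, 0, 15, 0, 0, 0, 0, 15, 0, 0, 0, 0, 26, 0, 0, 0, 0, 28, 0, 0, 0, 0, 34, 0, 0, 0, 0, 42, 0, 0, 0, 0, 42, 0, 0, 0, 0, 42, 0, 0, 0, 0, 42, 0, 0, 0, 0, 42]

```text
time: 12.2
tool_pos: [477.4, -71.3, 95.7]
tcp_rot: [3.142, 0.0, 1.308]
contact_force: [-0.4, 0.8, -0.3]
grip_width: 41.6
finger_force: 0.0
```

```bash
python3 - <<'E'
from h import *
o=get_obs();print(o["tool_pos"],o["contact_force"])
p=camera_params("wrist");w=capture("wrist");cv2.imwrite("pics/w7.png",w[:,:,::-1])
g=cv2.imread("pics/w7.png",0)
for r in range(200,262,6):print(r,*g[r,236:326:2])
for X in([478,-72,129.5],[480.8,-61.7,129.5],[480.8,-61.7,75],[469,-59,117],[491.5,-65,117]):print(proj(p,X))
E
```

```text
[477.35339111 -71.28503832  95.73324893] [-0.35477316  0.75160985 -0.2702984 ]
200 171 171 170 171 170 170 170 169 170 169 169 169 162 179 206 206 205 204 202 200 203 204 204 202 202 202 202 203 202 197 168 113 96 95 97 113 142 147 146 146 146 146 146 146 144
206 171 171 171 170 170 170 170 170 170 169 168 169 169 190 206 205 204 203 202 200 202 204 203 201 201 201 202 202 201 198 171 115 96 96 119 144 146 146 147 146 146 147 146 146 151
212 169 170 170 169 169 169 169 169 168 168 169 168 168 189 205 205 204 202 201 200 202 204 202 201 200 200 200 201 200 197 170 113 95 95 100 117 141 146 146 146 146 146 144 144 155
218 170 170 169 170 170 170 169 169 169 169 168 168 168 169 167 163 151 141 142 142 143 144 145 143 142 140 140 138 132 120 107 95 95 99 128 143 146 146 145 146 146 146 147 160 163
224 170 169 169 169 169 169 169 169 168 168 169 169 168 168 168 168 178 201 194 175 191 198 198 193 186 172 155 139 130 112 97 96 95 95 102 128 145 145 145 146 146 148 156 162 164
230 170 170 170 171 169 169 170 170 169 169 174 178 170 169 168 166 182 208 218 221 223 222 219 211 201 185 172 148
[... 349 characters left out ...]
 198 180 158 137 143 152 153 166 174 138 101 129 145 145 145 145 148 162 164 164 163
248 170 169 168 169 169 169 169 168 169 190 222 225 224 224 232 242 223 200 202 204 205 202 198 194 184 174 160 170 212 227 223 223 222 223 207 158 144 145 145 148 161 164 164 164 164
254 49 62 138 169 169 169 169 170 171 191 218 232 239 240 233 228 226 227 226 227 227 227 226 226 224 225 225 225 226 226 226 220 206 185 160 141 145 145 148 162 165 164 164 140 67
260 51 49 133 170 169 169 169 169 177 190 189 203 224 244 250 254 254 255 254 255 254 254 253 250 246 242 237 233 227 220 205 184 165 149 130 125 136 148 156 163 164 164 164 135 59
[280.1 302. ]
[280.2 279.1]
[280.5 234.2]
[253.2 267. ]
[305.3 266.9]
```

Request:
step_arm:
  deltas: [0, 0, 5, 0, 42, 0, 0, 10, 0, 42, 0, 0, 20, 0, 42, 0, 0, 30, 0, 42, 0, 0, 35, 0, 42, 0, 0, 20, 0, 42, 0, 0, 0, 0, 42, 0, 0, 0, 0, 42, 0, 0, 0, 0, 42, 0, 0, 0, 0, 42]

```text
time: 13.5
tool_pos: [477.0, -71.2, 215.0]
tcp_rot: [-3.14, -0.0, 1.308]
contact_force: [-0.1, 0.6, 0.4]
grip_width: 41.8
finger_force: 0.0
```

```bash
python3 - <<'E'
from h import *
o=get_obs();print(o["tool_pos"],o["tcp_rot"])
p=camera_params("wrist");w=capture("wrist");cv2.imwrite("pics/w8.png",w[:,:,::-1]);np.save("w8.npy",p,allow_pickle=True)
s=capture("scene");cv2.imwrite("pics/s8.png",s[:,:,::-1]);sd=capture("side");cv2.imwrite("pics/sd8.png",sd[:,:,::-1])
print("pred flange+-, strip front top, strip feet L/R front, blk ends")
for X in([483.4,-53.4,129],[473,-92,129],[480.8,-62,129.5],[469.5,-59,72],[493.5,-65.5,72],[500.2,10.5,128],[487,-37,128]):print(proj(p,X))
g=cv2.cvtColor(w,cv2.COLOR_RGB2GRAY)
for r in range(176,262,5):print(r,*g[r,250:312:2])
# scene crop changes: s6 vs s8 sleeves
q=camera_params("scene")
for X in([478,-72.7,129.5],[478,-72.7,72],[510,47,129.5],[510,47,72]):print("scene",proj(q,X))
E
```

```text
[477.04420465 -71.20794985 215.01445965] [-3.14016221e+00 -1.50297206e-05  1.30825704e+00]
pred flange+-, strip front top, strip feet L/R front, blk ends
[281.7 193.4]
[281.7 243.6]
[281.3 205.2]
[268.6 189.1]
[295.8 189.2]
[281.2 100.8]
[280.7 170.8]
176 171 171 171 172 171 171 172 171 171 171 171 171 185 216 225 226 217 200 167 145 123 101 100 102 124 148 151 151 151 149 149
181 171 172 171 172 170 170 170 170 171 170 171 171 179 212 226 226 218 200 167 140 115 101 101 101 115 146 150 150 150 148 151
186 172 172 171 172 171 171 171 170 173 172 176 183 188 201 209 209 206 185 154 144 132 137 113 106 140 150 150 150 149 151 164
191 172 172 171 172 171 172 171 171 192 232 244 245 244 241 239 236 235 235 235 235 227 215 189 128 120 148 150 150 149 158 167
196 172 172 172 172 172 172 172 174 191 188 199 221 234 239 241 241 236 227 218 205 178 159 133 118 121 148 150 150 150 160 167
201 172 172 172 172 172 172 172 176 201 207 203 210 223 227 222 230 225 218 206 190 178 172 172 153 136 147 148 149 155 166 168
206 171 171 170 171 171 171 170 174 203 216 223 228 225 227 227 225 218 214 212 
[... 825 characters left out ...]
0 188 242 245 225 211 219 221 224 241 242 238 238 238 236 233 231 228 229 228 215 186 154 152 180 194 192 197 173 128
246 171 172 172 179 172 160 174 219 223 221 225 235 243 245 248 249 246 237 223 215 213 207 167 151 151 147 138 138 136 128 124
251 170 170 170 171 171 171 197 223 223 221 224 224 221 214 220 219 219 197 161 193 219 215 174 152 150 148 132 124 123 122 123
256 164 164 164 163 163 167 206 224 222 222 223 224 221 212 223 229 224 205 175 192 203 179 158 152 152 151 139 120 118 117 118
261 82 84 83 80 79 137 219 224 222 222 224 224 218 209 223 229 224 205 176 172 176 152 151 153 151 151 143 96 79 77 76
scene [324.7 190.9]
scene [323.2 205.8]
scene [286.  208.2]
scene [285.9 223. ]
```

The strip profile sits at rows 201–231 between the flanges at ~191 and ~241, so it hangs on the sleeve. Now moving to above the block.

Request:
step_arm:
  deltas: [4, 14, 0, 0, 42, 4, 15, 0, 0, 42, 4, 15, 0, 0, 42, 4, 15, 0, 0, 42, 0, 0, -15, 0, 42, 0, 0, -25, 0, 42, 0, 0, -20, 0, 42, 0, 0, -5, 0, 42, 0, 0, 0, 0, 42, 0, 0, 0, 0, 42]

```text
time: 14.9
tool_pos: [493.9, -12.2, 151.6]
tcp_rot: [3.14, -0.0, 1.308]
contact_force: [-0.2, 0.1, -0.1]
grip_width: 41.9
finger_force: 0.0
```

```bash
python3 - <<'E'
from h import *
o=get_obs();print(o["tool_pos"],o["tcp_rot"])
p=camera_params("wrist");w=capture("wrist");cv2.imwrite("pics/w9.png",w[:,:,::-1])
g=cv2.cvtColor(w,cv2.COLOR_RGB2GRAY)
for r in (205,215,225,235,245,255):print(r,*g[r,230:330:2])
for c in(276,280,284):print(c,*g[180:300:2,c])
u=np.array([.259,.966,0]);t=np.append(o["tool_pos"][:2],128)
for k in(-25,0,25,35,62):print(k,proj(p,t+k*u))
E
```

```text
[493.94172679 -12.23491631 151.57681211] [ 3.13989905e+00 -1.21646431e-04  1.30837656e+00]
205 171 171 171 170 171 171 170 170 169 169 169 170 170 170 168 169 168 169 179 194 193 203 208 208 203 192 184 165 159 169 136 123 119 103 110 140 148 138 110 113 123 125 154 167 166 166 166 166 166 156
215 172 172 172 171 171 170 171 171 170 171 170 170 170 170 170 170 169 170 204 228 228 226 223 223 224 224 223 223 223 217 168 103 100 100 110 141 146 132 101 100 101 99 101 106 106 128 156 166 167 164
225 172 172 172 171 172 172 172 171 171 171 170 170 171 171 170 170 170 169 202 228 229 228 224 224 226 224 224 225 225 217 168 101 100 99 116 144 147 148 156 149 137 106 100 99 99 111 121 122 132 161
235 173 173 173 172 172 172 171 171 171 171 170 170 169 170 169 170 170 169 197 228 230 228 225 226 227 227 226 226 225 218 171 103 100 98 106 140 146 146 147 146 147 147 143 116 108 120 122 123 122 123
245 171 171 172 171 170 171 171 169 170 170 170 170 171 169 169 169 169 168 188 226 232 230 227 227 229 228 227 226 225 219 171 102 98 98 113 141 145 146 145 145 146 145 146 154 164 164 143 123 123 
[... 315 characters left out ...]
6 226 226 227 227 227 228 227 227 228 229 229 229 229 229 229 229 229 229 229 229 229 229 229 227 197 181 163 115 125 127 134 133
280 246 230 177 165 179 196 206 209 209 209 210 208 197 192 203 223 223 224 224 223 224 224 224 225 225 226 226 226 227 227 227 228 227 228 228 228 228 228 229 229 228 228 228 228 228 229 229 229 229 229 229 229 225 213 176 115 125 128 133 134
284 233 210 158 148 149 148 153 168 170 171 171 171 168 172 202 221 223 223 223 224 224 225 225 224 225 225 225 225 226 226 225 226 226 226 227 226 226 226 226 227 226 226 226 226 227 227 227 227 227 227 227 227 227 226 184 113 125 128 134 132
-25 [279.1 287.4]
0 [279. 249.]
25 [278.9 207.5]
35 [278.8 190. ]
62 [278.7 140.4]
```

Block is centred under the fingers (edges at columns 266/290, predicted axis 279; far end at row 209, predicted 207.5). Descending and gripping.

Request:
step_arm:
  deltas: [0, 0, -10, 0, 42, 0, 0, -15, 0, 42, 0, 0, -15, 0, 42, 0, 0, -8, 0, 42, 0, 0, -2, 0, 42, 0, 0, 0, 0, 42, 0, 0, 0, 0, 32, 0, 0, 0, 0, 24, 0, 0, 0, 0, 18, 0, 0, 0, 0, 16]

```text
time: 16.2
tool_pos: [493.4, -12.3, 100.8]
tcp_rot: [3.141, -0.0, 1.308]
contact_force: [0.7, 0.9, 0.1]
grip_width: 16.6
finger_force: 0.0
```

Request:
step_arm:
  deltas: [0, 0, 0, 0, 13, 0, 0, 0, 0, 10, 0, 0, 0, 0, 6, 0, 0, 0, 0, 5, 0, 0, 0, 0, 5, 0, 0, 0, 0, 5, 0, 0, 0, 0, 5, 0, 0, 0, 0, 5, 0, 0, 0, 0, 5, 0, 0, 0, 0, 5]

```text
time: 17.45
tool_pos: [493.4, -12.3, 100.7]
tcp_rot: [3.142, -0.0, 1.308]
contact_force: [-3.1, 0.6, 2.0]
grip_width: 13.7
finger_force: 30.0
```

Request:
step_arm:
  deltas: [-0.5, 0, 0, 0, 5, 0, 0, 3, 0, 5, 0, 0, 6, 0, 5, 0, 0, 12, 0, 5, 0, 0, 18, 0, 5, 0, 0, 22, 0, 5, 0, 0, 18, 0, 5, 0, 0, 12, 0, 5, 0, 0, 6, 0, 5, 0, 0, 3, 0, 5]

```text
time: 18.7
tool_pos: [492.7, -12.3, 200.8]
tcp_rot: [-3.141, 0.0, 1.308]
contact_force: [-0.1, -0.2, -4.9]
grip_width: 13.9
finger_force: 30.0
```

Request:
step_arm:
  deltas: [0, 0, 0, 0, 5, 0, 0, 0, 0, 5, 0, 0, 0, 0, 5, 0, 0, 0, 0, 5, 0, 0, 0, 0, 5, 0, 0, 0, 0, 5, 0, 0, 0, 0, 5, 0, 0, 0, 0, 5, 0, 0, 0, 0, 5, 0, 0, 0, 0, 5]

```text
time: 19.95
tool_pos: [492.9, -12.3, 200.8]
tcp_rot: [3.141, 0.0, 1.308]
contact_force: [0.6, 0.1, -2.7]
grip_width: 14.1
finger_force: 30.0
```

```bash
python3 - <<'E'
from h import *
o=get_obs();print(o["tool_pos"],o["contact_force"],o["moment"],o["dq"].round(4))
w=capture("wrist");s=capture("scene");sd=capture("side")
for n,a in(("wA",w),("sA",s),("sdA",sd)):cv2.imwrite(f"pics/{n}.png",a[:,:,::-1])
u=np.array([.259,.966,0]);c=np.append(o["tool_pos"][:2],o["tool_pos"][2]+19)
for n,a in(("scene",s),("side",sd)):
    q=camera_params(n);b=cv2.imread("pics/s5.png" if n=="scene" else "pics/sd5.png")[:,:,::-1]
    print(n,[list(map(float,proj(q,c+k*u))) for k in(-136,-62,0,62,136)])
    d=np.abs(a.astype(int)-b).max(2);g=a.mean(2).astype(int)
    for k in(-128,-62,-35,35,62,128):   # vertical profile through bar point
        x,y=proj(q,c+k*u).astype(int);print(k,(x,y),*g[y-12:y+22,x])
E
```

```text
[492.86292841 -12.3003788  200.75274702] [ 0.55889982  0.1434183  -2.690731  ] [-0.07339601  0.07269479  0.03466564] [-0.0005 -0.0016  0.0004  0.0008  0.      0.0011]
scene [[350.6, 155.8], [327.6, 165.5], [307.4, 173.9], [286.3, 182.7], [259.9, 193.8]]
-128 (np.int64(348), np.int64(156)) 62 59 44 45 45 42 49 44 38 40 116 190 217 188 151 147 99 45 37 152 203 139 33 40 44 44 43 40 46 52 41 46 48 45
-62 (np.int64(327), np.int64(165)) 181 146 64 44 44 45 45 45 42 46 47 42 50 43 41 69 81 55 32 30 90 158 160 139 155 172 172 168 158 157 135 68 43 48
-35 (np.int64(318), np.int64(169)) 170 116 39 46 44 40 41 49 40 44 46 44 47 42 44 32 39 67 147 196 206 199 181 180 182 182 176 187 142 39 46 41 47 59
35 (np.int64(295), np.int64(178)) 77 70 75 73 73 97 166 192 138 58 68 144 211 235 241 232 197 159 124 107 89 92 90 84 81 92 93 89 86 80 77 69 70 66
62 (np.int64(286), np.int64(182)) 73 72 112 179 194 137 66 69 99 145 178 188 190 197 205 204 159 116 119 106 87 87 127 154 130 97 95 96 94 97 85 75 76 77
128 (np.int64(262), np.int64(192)) 71 68 72 70 70 75 74 74 67 65 116 168 184 176 156 175 170 71 77
[... 406 characters left out ...]
84 185 185 183 178 172 206 216 197 220 229 242 249 247
-35 (np.int64(305), np.int64(152)) 74 69 117 146 146 143 142 139 201 230 226 225 224 225 225 223 224 224 224 224 225 225 225 227 184 157 185 213 212 187 232 248 248 249
35 (np.int64(294), np.int64(161)) 232 233 233 233 232 232 214 231 223 235 237 216 206 208 208 202 199 198 187 188 184 180 163 159 173 180 173 176 179 172 170 173 162 157
62 (np.int64(290), np.int64(166)) 231 231 229 228 230 231 200 185 198 204 231 244 241 246 248 248 248 219 135 79 78 74 161 213 202 137 82 76 78 82 77 81 80 81
128 (np.int64(277), np.int64(176)) 79 78 79 76 76 79 74 71 91 161 194 195 199 202 204 206 219 202 128 73 75 76 75 76 81 79 78 77 78 77 100 87 78 81
```

```bash
python3 - <<'E'
from h import *
u=np.array([.259,.966,0]);v=np.array([.966,-.259,0]);c=np.array([492.9,-12.3,219.8])
for n,f in(("scene","sA"),("side","sdA")):
    q=camera_params(n);g=cv2.imread(f"pics/{f}.png",0)
    for k in(-62,62):
        m=c+k*u
        print(n,k,"top",proj(q,m+[0,0,9.5]),"feet near/far lat+-",[list(map(float,proj(q,m+a*v+[0,0,-48]))) for a in(-12,12)])
        x,y=proj(q,m+[0,0,-20]).astype(int)
        for r in range(y-16,y+16):print(r,"".join(" .:-=+*#%@"[min(9,int(t)//26)] for t in g[r,x-30:x+30]))
    b=cv2.imread("pics/s5.png" if n=="scene" else "pics/sd5.png")
    a=cv2.imread(f"pics/{f}.png")
    # bystander change check
    for nm,X in(("beaker",[[327,185],[0,0]]),("bottle",[[238,175]]),("stopper",[[226,325]])):
        if n=="side":
            x,y=X[0];print(nm,np.abs(a[y-14:y+14,x-14:x+14].astype(int)-cv2.imread("pics/side0.png")[y-14:y+14,x-14:x+14]).mean().round(1))
E
```

```text
scene -62 top [327.9 162.5] feet near/far lat+- [[328.8, 182.1], [323.4, 177.0]]
155 ++==:.::..:+#%%%%%#*******#*+=-:........::-:....:+%*#%#*:...
156 =---:..::. :=*#%%%#****#**+=:.............:::::-*%@%%%#*-...
157 ----:...::. .-*#%%#*##*+=-:..................:+#%%%###*+:...
158 =---:....::...-*##***+=:......................=*###*+++=....
159 -::........::..-+*++-:.........................:=++*+=-:....
160 ...........::...:-:........................:-:...-==-:......
161 :::..........::............................:-:..............
162 :::..........:::................................:...........
163 :::............:..........................::......-**+++*+++
164 :::..........::.. ........................::......+%%%%%%%%%
165 -::........-==-............................:.... :=+++******
166 ::--:.... -+=--: ........................... ...-+=...:-----
167 ::=*+:...:==:-:: .......................... .:=+**-.........
168 ::-*#+: .-=----:........::...:-:........  .-++**+=:.........
169 ::-*%#+:.:==----:-.....:::...:--........:-=+***+:...........
170 :::*#%*: .-=-----:......::....::.... .:=
[... 6874 characters left out ...]
--=@%%@@@@@*%%%
180 :-------::::::::#%%%%%%%+*+=*==-::#*=+-::-----:=%%%%@@@@%%@%
181 :-------:::::%##%%##%*+==**++-:::-#*-+--------:#%@%%%%%@%@@%
182 ::------::*##%%%#*==+=::+***=-:::-#+=*-:------:#%%%%%%%%%@%%
183 ----:::-*#%%##*+=-::::::+*#+----:-#*++-::----::*%%%%%%%%%@%@
184 -----=*#%##*+=-:::::::::*%*-::-::-#*#+:::--::::*%%%%%%%%%@%@
185 ---=*#%##+=--:::::::::::=+-::-:-:-*%*----::--::#%%%%%%%%@%%@
186 -=*###*+==::::::::::::-:-:::::--:=#*-::-:*--:-:%%%%%%%%%%@%@
187 *###*+=------:::::::::::::::----:-=-:::::+-:-::@@%%%%%%%%%%@
188 ##*+=----------:::---:--:--:-----:::----:::::::@@%%%%%%%@%%@
189 #+=-------------:-::-:::::::------------:-::*-:@@%%%%%%%@%%@
beaker 11.0
bottle 4.8
stopper 5.2
```

```bash
python3 -c "
from h import *
o=get_obs();print(o['tool_pos'],o['finger_force']);print(close_job())"
```

```text
[492.83849657 -12.29045591 200.72628172] 29.983278214931488
the job is handed in; nothing more can be done
None
```

I hung the strip on the empty sleeve and lifted the bar by its middle block. I handed the job in at about 20 s of robot time, with the bar held still and level 100 mm above its slots. After the lift, the gripper hid most of the newly hung strip, so I confirmed it only from its visible leg ends. I saw no sign of contact with the beaker, bottle or stopper.

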